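# Seal the sample tub behind the sliding case door

## Task

In the slope-topped exhibit case one of the two white sample tubs stands open. Slide the case door in front of that tub aside, behind or over the other door, put the loose grey lid on the tub and press it down round its edge until the seal is fully home at every corner. Then slide the door shut again, and leave everything else lying where it is.

Things in the scene. Friction and masses are not known exactly. Their poses are not given: they have to be found in the camera images.
- showcase: fixed plywood display case, 430 mm wide (y), 235 deep (x -125 to +110), 175 high; origin under its centre, x to its back, y to its left. Front wall 90 mm high at x -125; side panels inside at y = +-205; a partition at y 0 makes two compartments. Front and inner deck slope: both rise 25 degrees from level towards the back. Small exhibits lie on its deck, a jar and tweezers on its roof.
- roof_edge (a point): middle of the upper edge of the sloping open front, where the roof begins: (56, 0, 175) mm in the case's frame.
- slope_foot (a point): middle of the lower edge of the sloping open front, (-125, 0, 90) mm in the case's frame; the front rises from here at 25 degrees over 200 mm. The clear doors lie in double tracks on it: their outer faces stand 8 mm (left) and 18 mm (right) out from the slope plane, rails and track ends 22 mm. The deck lies 84 mm below the slope plane, parallel to it.
- door_left (a joint): position of the left (+y) clear door, inner track: 0 = shut (covers y -15 to +205 mm of the case), grows in m as it slides to the right (case -y) behind the right door; stop at 0.155, when the left opening reaches from y +50 to +205 mm. Stays where it is left; about 1.5 N of friction.
- door_right (a joint): position of the right (-y) clear door, outer track: 0 = shut (covers y -205 to +15 mm), grows in m as it slides to the left (case +y) over the left door; stop at 0.155, when the right opening reaches from y -205 to -50 mm. Stays where it is left; about 1.5 N of friction.
- door_left_pull (a point): on the left door's aluminium pull, 20 mm out from the door's face. The bar is 10 mm thick (case y), 50 mm long up the slope and stands 28 mm out, square to the slope; its outer end is 18 mm out from the right door's face. 25 mm from the door's outer (+y) edge; shut: (-42, 180, 160) mm in the case's frame.
- door_right_pull (a point): the same on the right door, 25 mm from its outer (-y) edge; shut: (-46, -180, 169) mm in the case's frame.
- tub_open: white tub without lid, fixed on the sloping deck of the left or the right compartment (which one varies), two vials lying inside; origin at the centre of its underside, at (1, +127.5 or -127.5, 56) mm in the case's frame; it leans towards the front with the deck: its z axis is square to the slope, its x runs up the slope. Mouth 74 mm (x) x 56 mm (y), flat rim 94 x 76 mm, rim 50 mm above its underside.
- tub_mouth (a point): centre of the open tub's mouth in the plane of its rim; axes as the tub's (z leans 25 degrees from vertical towards the case's front). Lies 34 mm below the slope plane of the doors.
- tub_shut: the same tub with its grey lid already on, fixed in the other compartment: leave it.
- lid: loose grey lid, right way up, 0.1 kg: flange 96 mm (x) x 78 mm (y), 4 mm thick, top 16 mm above the origin; under it a plug 69 x 51 mm, 12 mm deep (2.5 mm play a side in the mouth); origin at the centre of the plug's underside. Fits either way round. Laid on the rim its origin is 6.5 mm below the rim plane, home 11.5 mm below: the rubber seal under each corner gives at about 6.5 N and stays down.
- lid_grip (a point): centre of the lid's upright grip bar, 27 mm above the lid's origin; the bar is 44 mm long along the lid's x, 10 mm thick along its y, from 16 to 36 mm above the origin.
- lid_corner_near_left (a point): point on the upper face of the lid's flange over the seal in one corner, at (-40.5, +31.5, 16) mm in the lid's frame. Its height over the tub's rim (z in the frame of tub_mouth) is 9.5 mm while that corner only rests on its uncompressed seal and 4.5 mm when the corner is home.
- lid_corner_near_right (a point): point on the upper face of the lid's flange over the seal in one corner, at (-40.5, -31.5, 16) mm in the lid's frame. Its height over the tub's rim (z in the frame of tub_mouth) is 9.5 mm while that corner only rests on its uncompressed seal and 4.5 mm when the corner is home.
- lid_corner_far_left (a point): point on the upper face of the lid's flange over the seal in one corner, at (+40.5, +31.5, 16) mm in the lid's frame. Its height over the tub's rim (z in the frame of tub_mouth) is 9.5 mm while that corner only rests on its uncompressed seal and 4.5 mm when the corner is home.
- lid_corner_far_right (a point): point on the upper face of the lid's flange over the seal in one corner, at (+40.5, -31.5, 16) mm in the lid's frame. Its height over the tub's rim (z in the frame of tub_mouth) is 9.5 mm while that corner only rests on its uncompressed seal and 4.5 mm when the corner is home.
- powder_black: white jar with black screw cap, 54 mm across, 50 mm high, beside the lid on its +y side; origin under its centre. Leave it.
- tape_wide: roll of tape lying flat, 95 mm across, 48 mm high, beside the lid on its -y side; origin under its centre. Leave it.
- folding_loupe: black folding magnifier, 32 x 60 x 13 mm, beyond the lid's -x edge; origin under its centre. Leave it.
- powder_silver: white jar with grey cap, 48 mm across, 42 mm high, on the case's roof; origin under its centre. Leave it.

How it is judged:
On the way, in this order (a step that is already met when the one before it is completed fails the run):
1. a door of the case is slid well open (value of joint any of door_left, door_right above 0.115 m), for 0.2 s.
2. every corner of the lid is pressed home (x of lid in the frame of tub_mouth between -0.005 and 0.005 m and y of lid in the frame of tub_mouth between -0.005 and 0.005 m and angle between the x axis of lid and the x axis of tub_open, either way round below 0.12 rad and angle between the z axis of lid and the z axis of tub_open, either way round below 0.12 rad and z of each of lid_corner_near_left, lid_corner_near_right, lid_corner_far_left, lid_corner_far_right in the frame of tub_mouth below 0.0065 m), for 0.2 s.
At the end, for the whole second after the job is handed in: the lid lies on the tub that was open (centred within 5 mm, square within 7 degrees) with all four corners home (within 2 mm of fully down), both doors are shut to within 6 mm, and the lid is at rest (all of step 2 and value of joint each of door_left, door_right below 0.006 m and linear speed of lid below 0.02 m/s); the robot touches nothing.
It fails at once if the powder jar is shifted by more than 30 mm (distance of powder_black from where it was at the start of the episode above 0.03 m).
It fails at once if the roll of tape is shifted by more than 30 mm (distance of tape_wide from where it was at the start of the episode above 0.03 m).
It fails at once if the folding magnifier is shifted by more than 30 mm (distance of folding_loupe from where it was at the start of the episode above 0.03 m).
It fails at once if the jar on top of the case is shifted by more than 30 mm (distance of powder_silver from where it was at the start of the episode above 0.03 m).
It also fails if it takes over 72 s, if anything falls off the work surface, if the arm or the gripper's body presses on something with over 40 N, if the wrist force passes 120 N, or if a joint passes its speed limit or range.

## Robot

A 6-joint arm with a two-finger parallel gripper is mounted at the origin on a cart in front of the work surface, level with it; the furniture and walls round the work are solid. World frame = base frame: x ahead of the robot, y to its left, z up, the work surface at z = 0. Lengths are in m, angles in rad, forces in N, time in s.
With the tool pointing down it reaches from about 0.35 to 0.95 m from the base axis. Payload 17.4 kg.
Tool frame: the origin (TCP) lies at the very end of the fingers, on their centre line; the grasp point (between the pads) lies 19 mm behind it; z points along the fingers, y is the line along which they close (so a half turn about z gives the same grasp; the last joint's range is limited). The gripper opens to 93 mm and grips with 3 to 60 N. Pads are 15 mm wide; open, the fingers measure 128 mm over their backs; the gripper's body (75 mm by 188 mm) begins 65 mm behind the grasp point.
Start: joints at [1.252, 0.116, 1.442, -0, 1.584, -0.038], TCP at [0.187, 0.649, 0.219] pointing down, gripper open.
Joint ranges: [-2.83, 2.83], [-0.83, 2.19], [0.07, 2.5], [-1.14, 4.28], [0.01, 3], [-2.97, 2.97]. Speed limits (rad/s): [1.89, 1.89, 2.22, 3.14, 3.14, 3.14].

## Interface

Orientations are given as a unit quaternion [w, x, y, z].
In Python, from bench import robot gives the robot as it stands.
- The arm moves only by the tool drive_tool, never from a script. Its argument "plan" is a list of rows, each an object of numbers: "tx", "ty", "tz": the shift along the tool's x, y, z in mm; "rx", "ry", "rz": the turn, a rotation vector about the tool's x, y, z in rad; "hand": the closure, from -1 (fully open) to 1 (shut). In form: [{"tx": .., "ty": .., "tz": .., "rx": .., "ry": .., "rz": .., "hand": ..}, ...]. A call has 1 to 5 rows; each row shifts and turns the commanded pose from where the row before left it, along the tool's axes as they then stand; what a row does not reach is not made up. A row lasts 1/12 s, in which the tool goes at most 41.7 mm and 7.16 degrees, less where a joint would pass 70% of its speed; a pose out of reach is approached as far as the arm can. A call with a gripper value outside its range is refused whole. The fingers move at their own pace and stop on an object; "newtons" is the grip in N (left out, the last holds). Time passes only in rows, so rows that do not move let the fingers close. It gives the time, the measured TCP pose, the force, the opening and the grip force at its end, in the units of the state.
- robot.read_state(): the state, without advancing time (a new reading comes with each control period).
- robot.grab_frame(name): name is "scene" or "top" or "wrist"; returns the picture (420x560x3 uint8, red, green, blue); there is no depth.
- robot.camera_params(name): a dict with "fovy" (degrees; the focal length in pixels is half the picture's height over the tangent of half this angle, whatever the lens; pixels are square), "cx", "cy" (the principal point, pixels), "k1" (the pictures are not rectified: a ray, as slopes to the right and down, at radius r is drawn at 1 + k1 r^2 times it, then the intrinsics apply), "T" (4x4, takes a point from camera to world coordinates). Camera axes: x right, y down, z forward; pixel columns grow to the right and rows downward; lengths in m; the calibration is good to about 2 mm. A picture is of the moment at which its call begins: read the wrist's pose just before it. camera_params takes no time and is no camera call; for the wrist camera it gives the pose at the moment of the call.
- robot.close_job(): hands the job in; it is judged then, once.
Trained networks look in the newest picture that a camera, given by its name, has taken for a name from the list of things; names that differ only in an ending like _2 or _b are one class to them, and where a whole thing is asked for, a point or a joint stands for the part that bears it (a point fixed in the world has none). Each returns a list of dicts, best first, with "conf" (0 to 1); they miss things now and then, are a little off and sometimes report something else, mostly with a low value. They report only what shows in the picture. A call takes as long as a camera call.
- robot.boxes_of(camera, thing): "extent" ([centre column, centre row, width, height] in pixels, round what is visible of it).
The state is a dict: "clock": time; "joints": joint angles; "joint_vel": joint speeds; "joint_efforts": joint torques, N m; "ee_pos": TCP position; "ee_rot": TCP orientation; "wrist_force": force on the tool from outside, world axes, zero at the start; "wrist_torque": the same for the moment, N m; "width": opening from 0.0 (shut) to 1.0 (fully open); "grasp_force": force on a finger pad.
Only numpy, scipy, OpenCV 4.12 (cv2) and the standard library are available. Lean on these libraries where they do the work, as an engineer would, in place of code of your own. Each camera call takes 0.05 s, during which the arm holds its last target. There are 200 camera calls.

## Working session

There is one attempt and no reset: what is moved stays moved. The work goes in short steps, Python scripts to look and compute and a tool call to move; the robot and the scene stay as the last step left them, time stands still between calls to the robot, and variables do not carry over. Pictures are saved under pics/ and viewed, at most 10 in all, crops included, and the job is handed in when it is done.

Besides the shell and the picture viewer there is one more tool, called after "Request:" by a JSON object that holds its "method" and its "body". drive_tool: Moves the arm, as the interface text tells. Its arguments: {"type":"object","properties":{"plan":{"type":"array"},"newtons":{"type":"number"}},"required":["plan"]}

```bash
ls; mkdir -p pics; cat > h.py <<'E'
import numpy as np, cv2
from bench import robot
from scipy.spatial.transform import Rotation as R
def snap(n,f=None):
    im=robot.grab_frame(n)
    if f: cv2.imwrite('pics/'+f,cv2.cvtColor(np.asarray(im),cv2.COLOR_RGB2BGR))
    return im
def K(p):
    f=210/np.tan(np.radians(p['fovy'])/2); return np.array([[f,0,p['cx']],[0,f,p['cy']],[0,0,1.]]),np.array([p['k1'],0,0,0,0.])
def proj(p,P):
    k,d=K(p); T=np.linalg.inv(np.array(p['T'])); P=np.atleast_2d(P)
    return cv2.projectPoints(P.astype(float),cv2.Rodrigues(T[:3,:3])[0],T[:3,3],k,d)[0][:,0]
def ray(p,uv):
    k,d=K(p); T=np.array(p['T']); x=cv2.undistortPoints(np.array([[uv]],float),k,d)[0,0]
    return T[:3,3],T[:3,:3]@np.array([x[0],x[1],1])
def atz(p,uv,z):
    o,d=ray(p,uv); return o+d*(z-o[2])/d[2]
def pose():
    s=robot.read_state(); return np.array(s['ee_pos']),R.from_quat(np.array(s['ee_rot'])[[1,2,3,0]])
E
python3 - <<'E'
from h import *
s=robot.read_state();print(s)
for c in ['scene','top','wrist']:
    snap(c,c+'0.png');p=robot.camera_params(c);print(c,p)
    for t in ['showcase','door_left_pull','door_right_pull','tub_open','tub_shut','lid','lid_grip','powder_black','tape_wide','folding_loupe','powder_silver']:
        print(t,[(np.round(b['extent']).tolist(),round(b['conf'],2)) for b in robot.boxes_of(c,t)[:2]])
E
python3 -c "
import cv2,numpy as np
a=cv2.imread('pics/scene0.png')
b=cv2.imread('pics/top0.png')
"
```

```text
pics
{'clock': 0.0, 'joints': array([ 1.25215823e+00,  1.16478817e-01,  1.44227830e+00, -2.26819432e-05,
        1.58397997e+00, -3.78364539e-02]), 'joint_vel': array([-0.00035181, -0.00060897, -0.00060437, -0.00141499, -0.00038031,
        0.00069734]), 'joint_efforts': array([ 7.73062384e-04, -7.21290922e+01, -6.22581983e+01,  7.78440409e-02,
        2.42689415e-02, -9.30887086e-05]), 'ee_pos': array([0.1870346 , 0.64835669, 0.21790191]), 'ee_rot': array([-9.02905274e-05,  1.39940122e-01,  9.90159803e-01, -5.65160681e-04]), 'wrist_force': array([ 0.55713217, -0.38457163, -0.08538859]), 'wrist_torque': array([0.00127374, 0.00822584, 0.0447118 ]), 'grasp_force': 0.0, 'width': 0.9990287825539615}
scene {'fovy': 53.71724160893547, 'cx': 282.59483677554067, 'cy': 205.24404943841012, 'k1': -0.12092912868802574, 'T': array([[ 0.99310178,  0.10253522, -0.05688047,  0.62422425],
       [ 0.1168103 , -0.82289648,  0.55605461, -0.73380025],
       [ 0.01020844, -0.55886305, -0.82919713,  1.20335957],
       [ 0.        ,  0.        ,  0.        ,  1.        ]])}
showcase [([309.0, 161.0, 86.0
[... 1558 characters left out ...]
390.0, 203.0, 44.0, 35.0], 0.42)]
powder_silver [([150.0, 156.0, 14.0, 24.0], 0.71)]
wrist {'fovy': 62.71712253893519, 'cx': 274.31510391441157, 'cy': 207.03108776463378, 'k1': 0.026345300073365736, 'T': array([[ 2.77008963e-01,  9.30139052e-01,  2.41054722e-01,
         1.20008279e-01],
       [ 9.60867306e-01, -2.68088797e-01, -6.97310399e-02,
         6.68134058e-01],
       [-2.35493040e-04,  2.50937724e-01, -9.68003204e-01,
         3.84226159e-01],
       [ 0.00000000e+00,  0.00000000e+00,  0.00000000e+00,
         1.00000000e+00]])}
showcase []
door_left_pull []
door_right_pull []
tub_open []
tub_shut []
lid []
lid_grip []
powder_black []
tape_wide []
folding_loupe []
powder_silver []
```

View pics/scene0.png

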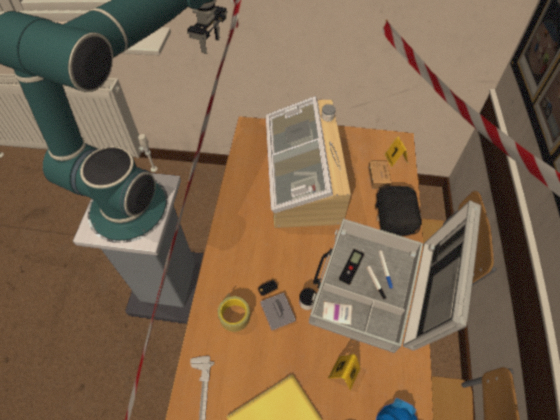

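View pics/top0.png

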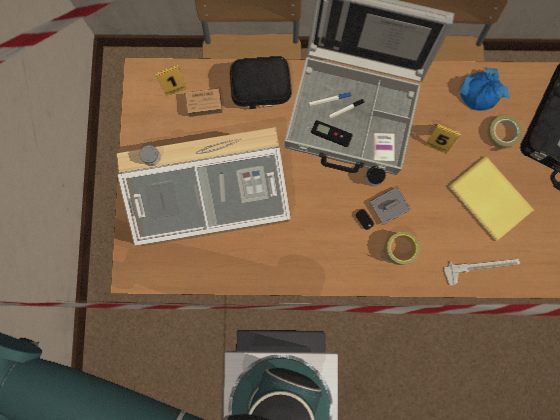

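The case sits at top-image (203,187), the lid at (390,206), the tape at (402,248) and the loupe at (364,219). I'll enlarge both views to see which tub is open.

```bash
python3 - <<'E'
import cv2,numpy as np
a=cv2.imread('pics/top0.png')[120:255,110:420]; b=cv2.imread('pics/scene0.png')[90:340,210:360]
a=cv2.resize(a,None,fx=2.58,fy=2.58,interpolation=cv2.INTER_CUBIC)
cv2.imwrite('pics/c1.png',a)
E
```

```text
(no output)
```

View pics/c1.png

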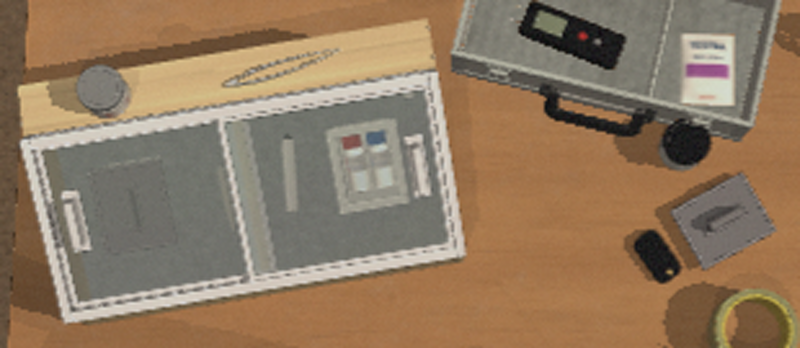

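```bash
cat > fit.py <<'E'
from h import *
from scipy.optimize import least_squares
p=robot.camera_params('top')
un=lambda c:np.array(c,float)/2.58-0.3+np.array([110,120])
n=np.array([-np.sin(np.radians(25)),0,np.cos(np.radians(25))])
def W(q,P): return R.from_euler('z',q[2]).apply(P)+[q[0],q[1],0]
lo=np.array([-.125,0,.09])+.022*n; up=np.array([.056,0,.175])+.022*n
Y=np.array([0,.215,0])
P=np.array([up+Y,up-Y,lo-Y,lo+Y,[.11,-.215,.175],[.11,.215,.175]])
px=un([(22,140),(440,75),(465,258),(68,322),(428,20),(18,85)])
r=least_squares(lambda q:(proj(p,W(q,P))-px).ravel(),[.4,.2,0.1]); print('case',r.x,r.fun.round(1))
c=r.x
LP=np.array([[.048,.039,.016],[.048,-.039,.016],[-.048,-.039,.016],[-.048,.039,.016]])
lx=un([(740,173),(775,222),(705,270),(672,210)])
for y0 in (1,-.6):
    r=least_squares(lambda q:(proj(p,W(q,LP))-lx).ravel(),[.35,-.25,y0]); print('lid',r.x,r.fun.round(1))
for nme,P in dict(pullR=[-.046,-.18,.169],pullL=[-.042,.18,.160]).items(): print(nme,W(c,P),proj(p,W(c,np.array(P))))
# other things
for nm,uv,z in [('black',un((688,142)),.05),('tape',un((757,330)),.048),('loupe',un((657,257)),.013)]: print(nm,atz(p,uv,z).round(3))
E
python3 fit.py
```

```text
case [0.60914017 0.2101579  0.1738336 ] [-0.7 -0.1  0.  -0.8  1.   0.1 -1.5  0.7  0.8 -0.1  0.3 -0. ]
lid [ 0.57582751 -0.31484533 -1.01813775] [-0.  -1.9  1.   1.6  0.4 -0.2 -1.3  0.4]
lid [ 0.57582751 -0.31484533 -1.01813765] [-0.  -1.9  1.   1.6  0.4 -0.2 -1.3  0.4]
pullR [0.59496613 0.02491456 0.169     ] [[272.86647773 186.23478443]]
pullL [0.53664045 0.38018082 0.16      ] [[138.43278371 207.0536779 ]]
black [ 0.656 -0.271  0.05 ]
tape [ 0.447 -0.343  0.048]
loupe [ 0.532 -0.24   0.013]
```

```bash
cat > plan.py <<'E'
from h import *
C=[0.6091,0.2102,0.1738]
Rc=R.from_euler('z',C[2]); s25,c25=np.sin(np.radians(25)),np.cos(np.radians(25))
def cw(P): return Rc.apply(P)+[C[0],C[1],0]
nl=np.array([-s25,0,c25]); n=Rc.apply(nl)
def tool(zax,yax):
    x=np.cross(yax,zax); return R.from_matrix(np.column_stack([x,yax,zax]))
Rslope=tool(-n,Rc.apply([0,1,0]))
def rows(tgt,Rt,k,start=None):
    "k rows from current pose to target; prints rows"
    p0,R0=start or pose(); rv=(R0.inv()*Rt).as_rotvec(); dp=(tgt-p0)/k
    print('from',(p0*1e3).round(1),'rot',rv.round(3),'rate mm',np.linalg.norm(dp)*1e3,'rad',np.linalg.norm(rv)/k)
    for i in range(k):
        Ri=R0*R.from_rotvec(rv*i/k); t=Ri.inv().apply(dp)*1e3
        print(t.round(1).tolist(),(rv/k).round(3).tolist())
    return tgt,Rt
E
python3 - <<'E'
from plan import *
pull=cw([-.046,-.18,.169])
p0,R0=pose()
a=rows(np.array([.25,.55,.33]),R0,5)
a=rows(pull+.09*n,Rslope,22,a)
print((pull*1e3).round(1), n)
E
```

```text
from [187.1 648.6 218.7] rot [0. 0. 0.] rate mm 32.29317937101769 rad 0.0
[-17.6, -15.5, -22.3] [0.0, 0.0, 0.0]
[-17.6, -15.5, -22.3] [0.0, 0.0, 0.0]
[-17.6, -15.5, -22.3] [0.0, 0.0, 0.0]
[-17.6, -15.5, -22.3] [0.0, 0.0, 0.0]
[-17.6, -15.5, -22.3] [0.0, 0.0, 0.0]
from [250. 550. 330.] rot [-0.099 -0.429 -0.447] rate mm 28.14731905496343 rad 0.028524600801621124
[-20.1, -19.3, 3.6] [-0.005, -0.019, -0.02]
[-19.7, -19.8, 3.9] [-0.005, -0.019, -0.02]
[-19.2, -20.2, 4.2] [-0.005, -0.019, -0.02]
[-18.7, -20.6, 4.5] [-0.005, -0.019, -0.02]
[-18.2, -21.0, 4.7] [-0.005, -0.019, -0.02]
[-17.6, -21.4, 5.0] [-0.005, -0.019, -0.02]
[-17.1, -21.7, 5.2] [-0.005, -0.019, -0.02]
[-16.5, -22.1, 5.5] [-0.005, -0.019, -0.02]
[-16.0, -22.5, 5.7] [-0.005, -0.019, -0.02]
[-15.4, -22.8, 5.9] [-0.005, -0.019, -0.02]
[-14.8, -23.1, 6.1] [-0.005, -0.019, -0.02]
[-14.2, -23.5, 6.3] [-0.005, -0.019, -0.02]
[-13.6, -23.8, 6.4] [-0.005, -0.019, -0.02]
[-13.0, -24.1, 6.6] [-0.005, -0.019, -0.02]
[-12.4, -24.4, 6.7] [-0.005, -0.019, -0.02]
[-11.8, -24.6, 6.8] [-0.005, -0.019, -0.02]
[-11.1, -24.9, 6.9] [-0.005, -0.019, -0.02]
[-10.5, -25.2, 7.0] [-0.005, -0.019, -0.02]
[-9.8, -25.4, 7.1] [-0.005, -0.019, -0.02]
[-9.2, -25.6, 7.2] [-0.005, -0.019, -0.02]
[-8.5, -25.8, 7.3] [-0.005, -0.019, -0.02]
[-7.8, -26.0, 7.3] [-0.005, -0.019, -0.02]
[594.9  25.  169. ] [-0.41625142 -0.07308183  0.90630779]
```

Request:
{"method": "drive_tool", "body": {"plan": [{"tx":-17.6,"ty":-15.5,"tz":-22.3,"hand":0.0},{"tx":-17.6,"ty":-15.5,"tz":-22.3,"hand":0.0},{"tx":-17.6,"ty":-15.5,"tz":-22.3,"hand":0.0},{"tx":-17.6,"ty":-15.5,"tz":-22.3,"hand":0.0},{"tx":-17.6,"ty":-15.5,"tz":-22.3,"hand":0.0}]}}

```text
invalid input at $.plan[0]: expected keys tx, ty, tz, rx, ry, rz, hand
```

Request:
{"method": "drive_tool", "body": {"plan": [{"tx":-20,"ty":-19.3,"tz":3.6,"rx":-0.005,"ry":-0.019,"rz":-0.02,"hand":0},{"tx":-19.7,"ty":-19.8,"tz":3.9,"rx":-0.005,"ry":-0.019,"rz":-0.02,"hand":0},{"tx":-19.2,"ty":-20.2,"tz":4.2,"rx":-0.005,"ry":-0.019,"rz":-0.02,"hand":0},{"tx":-18.7,"ty":-20.6,"tz":4.5,"rx":-0.005,"ry":-0.019,"rz":-0.02,"hand":0},{"tx":-18.2,"ty":-21,"tz":4.7,"rx":-0.005,"ry":-0.019,"rz":-0.02,"hand":0}]}}

```text
clock: 2.22
ee_pos: [0.2573, 0.5265, 0.2002]
ee_rot: [0.049, 0.089, 0.995, 0.006]
wrist_force: [-0.1, 0.3, -0.4]
width: 0.69
grasp_force: 0.0
```

Request:
{"method": "drive_tool", "body": {"plan": [{"tx":-17.6,"ty":-21.4,"tz":5,"rx":-0.005,"ry":-0.019,"rz":-0.02,"hand":0},{"tx":-17.1,"ty":-21.7,"tz":5.2,"rx":-0.005,"ry":-0.019,"rz":-0.02,"hand":0},{"tx":-16.5,"ty":-22.1,"tz":5.5,"rx":-0.005,"ry":-0.019,"rz":-0.02,"hand":0},{"tx":-16,"ty":-22.5,"tz":5.7,"rx":-0.005,"ry":-0.019,"rz":-0.02,"hand":0},{"tx":-15.4,"ty":-22.8,"tz":5.9,"rx":-0.005,"ry":-0.019,"rz":-0.02,"hand":0}]}}

```text
clock: 2.63
ee_pos: [0.3268, 0.4056, 0.1816]
ee_rot: [0.098, 0.039, 0.994, 0.012]
wrist_force: [0.4, 0.4, -0.1]
width: 0.502
grasp_force: 0.0
```

Request:
{"method": "drive_tool", "body": {"plan": [{"tx":-14.8,"ty":-23.1,"tz":6.1,"rx":-0.005,"ry":-0.019,"rz":-0.02,"hand":0},{"tx":-14.2,"ty":-23.5,"tz":6.3,"rx":-0.005,"ry":-0.019,"rz":-0.02,"hand":0},{"tx":-13.6,"ty":-23.8,"tz":6.4,"rx":-0.005,"ry":-0.019,"rz":-0.02,"hand":0},{"tx":-13,"ty":-24.1,"tz":6.6,"rx":-0.005,"ry":-0.019,"rz":-0.02,"hand":0},{"tx":-12.4,"ty":-24.4,"tz":6.7,"rx":-0.005,"ry":-0.019,"rz":-0.02,"hand":0}]}}

```text
clock: 3.05
ee_pos: [0.3961, 0.2847, 0.1623]
ee_rot: [0.146, -0.011, 0.989, 0.017]
wrist_force: [-0.3, -0.3, 0.3]
width: 0.496
grasp_force: 0.0
```

Request:
{"method": "drive_tool", "body": {"plan": [{"tx":-11.8,"ty":-24.6,"tz":6.8,"rx":-0.005,"ry":-0.019,"rz":-0.02,"hand":0},{"tx":-11.1,"ty":-24.9,"tz":6.9,"rx":-0.005,"ry":-0.019,"rz":-0.02,"hand":0},{"tx":-10.5,"ty":-25.2,"tz":7,"rx":-0.005,"ry":-0.019,"rz":-0.02,"hand":0},{"tx":-9.8,"ty":-25.4,"tz":7.1,"rx":-0.005,"ry":-0.019,"rz":-0.02,"hand":0},{"tx":-9.2,"ty":-25.6,"tz":7.2,"rx":-0.005,"ry":-0.019,"rz":-0.02,"hand":0}]}}

```text
clock: 3.47
ee_pos: [0.4654, 0.1637, 0.1429]
ee_rot: [0.194, -0.062, 0.979, 0.023]
wrist_force: [-0.2, 0.7, 0.5]
width: 0.498
grasp_force: 0.0
```

Request:
{"method": "drive_tool", "body": {"plan": [{"tx":-8.5,"ty":-25.8,"tz":7.3,"rx":-0.005,"ry":-0.019,"rz":-0.02,"hand":0},{"tx":-7.8,"ty":-26,"tz":7.3,"rx":-0.005,"ry":-0.019,"rz":-0.02,"hand":0},{"hand":0},{"hand":0}]}}

```text
invalid input at $.plan[2]: expected keys tx, ty, tz, rx, ry, rz, hand
```

```bash
python3 - <<'E'
from plan import *
pull=cw([-.046,-.18,.169])
rows(pull+.09*n,Rslope,1)
p=robot.camera_params('wrist');snap('wrist','w1.png')
for P in [[-.046,-.18,.169],[-.0200,-.1275,.1013],[.056,-.215,.175],[-.125,-.215,.09]]: print(P,proj(p,cw(P)).round(0))
print(robot.boxes_of('wrist','door_right_pull')[:1],robot.boxes_of('wrist','tub_open')[:1])
E
```

```text
from [465.4 163.7 142.9] rot [ 0.001 -0.044 -0.049] rate mm 202.92738913622674 rad 0.06569949014569866
[-109.3, -153.8, -74.8] [0.001, -0.044, -0.049]
[-0.046, -0.18, 0.169] [[ 29. 417.]]
[-0.02, -0.1275, 0.1013] [[152. 338.]]
[0.056, -0.215, 0.175] [[ 39. 485.]]
[-0.125, -0.215, 0.09] [[-13. 241.]]
[{'extent': [169.6, 312.1, 334.5, 119.3], 'conf': 0.85}] [{'extent': [448.8, 313.5, 222.5, 142.6], 'conf': 0.44}]
```

View pics/w1.png

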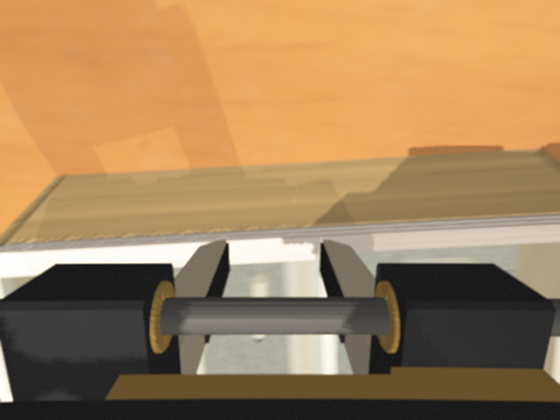

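The wrist view shows the case's front edge. Two calls lacked keys, so the tool is low, but the force readings show nothing was touched. I'll back off and continue.

Request:
{"method": "drive_tool", "body": {"plan": [{"tx":0,"ty":0,"tz":-25,"rx":0,"ry":0,"rz":0,"hand":0},{"tx":0,"ty":0,"tz":-25,"rx":0,"ry":0,"rz":0,"hand":0},{"tx":0,"ty":0,"tz":-25,"rx":0,"ry":-0.022,"rz":-0.025,"hand":0},{"tx":-20,"ty":-25,"tz":0,"rx":0,"ry":-0.022,"rz":-0.024,"hand":0},{"tx":-18,"ty":-26,"tz":0,"rx":0,"ry":0,"rz":0,"hand":0}]}}

```text
clock: 4.03
ee_pos: [0.4791, 0.1168, 0.2299]
ee_rot: [0.217, -0.087, 0.972, 0.02]
wrist_force: [0.2, 0.6, 0.4]
width: 0.499
grasp_force: 0.0
```

Request:
{"method": "drive_tool", "body": {"plan": [{"tx":-16,"ty":-26,"tz":0,"rx":0,"ry":0,"rz":0,"hand":0},{"tx":-16,"ty":-26,"tz":0,"rx":0,"ry":0,"rz":0,"hand":0},{"tx":-16,"ty":-26,"tz":0,"rx":0,"ry":0,"rz":0,"hand":0},{"tx":-15,"ty":-25,"tz":0,"rx":0,"ry":0,"rz":0,"hand":0},{"tx":0,"ty":0,"tz":0,"rx":0,"ry":0,"rz":0,"hand":0}]}}

```text
clock: 4.45
ee_pos: [0.5556, 0.0214, 0.2548]
ee_rot: [0.215, -0.084, 0.973, 0.019]
wrist_force: [0.4, 1.6, 0.7]
width: 0.5
grasp_force: 0.0
```

```bash
python3 - <<'E'
from plan import *
pull=cw([-.046,-.18,.169])
rows(pull+.07*n,Rslope,1)
p=robot.camera_params('wrist');snap('wrist','w2.png')
for P in [[-.046,-.18,.169],[-.0200,-.1275,.1013],[-.125,-.215,.09]]: print(P,proj(p,cw(P)).round(0))
for dy in (-.005,.005):
  for u in (-.025,.025): print('bar end',proj(p,cw(np.array([-.046,-.18+dy,.169])+.008*nl+u*np.array([c25,0,s25]))).round(0))
print('tip',proj(p,pose()[0]))
print(robot.boxes_of('wrist','door_right_pull')[:2])
E
```

```text
from [555.6  21.4 254.8] rot [-0.    -0.002 -0.002] rate mm 24.598934934121917 rad 0.0030429348899476036
[0.5, -3.3, 24.4] [-0.0, -0.002, -0.002]
[-0.046, -0.18, 0.169] [[270. 210.]]
[-0.02, -0.1275, 0.1013] [[324. 186.]]
[-0.125, -0.215, 0.09] [[226.  72.]]
bar end [[262. 180.]]
bar end [[263. 243.]]
bar end [[276. 180.]]
bar end [[276. 243.]]
tip [[276.38458893 255.29399802]]
[{'extent': [386.4, 189.3, 286.5, 210.8], 'conf': 0.88}]
```

View pics/w2.png

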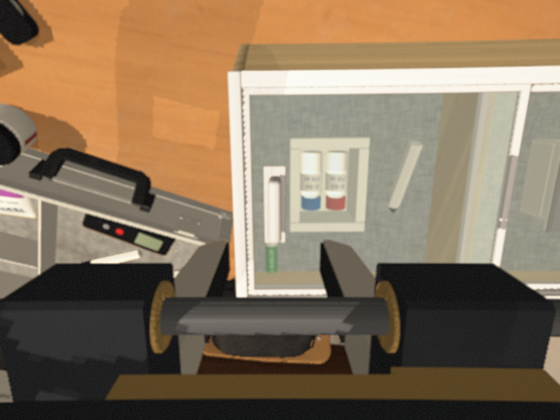

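```bash
cat > fit2.py <<'E'
from plan import *
from scipy.optimize import least_squares
p=robot.camera_params('wrist')
u=np.array([c25,0,s25]);Y=np.array([0,1.,0]);M=np.array([1e-3,-.1275,.056])+.05*nl
P=np.array([M-.047*u-.038*Y,M-.047*u+.038*Y,M+.047*u+.038*Y,M+.047*u-.038*Y,np.array([-.125,-.215,.09])+.022*nl])
px=np.array([(290,138),(369,138),(366,231),(290,232),(230,73.)])
f=lambda q:(proj(p,R.from_euler('z',q[2]).apply(P)+[q[0],q[1],0])-px).ravel()
print(f(C).round(1)); r=least_squares(f,C); print(r.x,r.fun.round(1))
E
python3 fit2.py
```

```text
[ -7.3   0.9  -5.8   0.6  -8.7   2.1  -7.7   1.2 -11.3  -1.9]
[0.60637853 0.21776421 0.18150629] [ 0.6  0.8  2.2 -0.1 -0.5  1.6  0.3  1.1 -2.  -1.5]
```

```bash
sed -i 's/^px=.*/px=np.array([(290,138),(369,138),(366,231),(290,232),(230,73.)])\nsnap("wrist");p=robot.camera_params("wrist");im=snap("wrist","w3.png")\nb=cv2.imread("pics\/w3.png");a=cv2.imread("pics\/w2.png");m=cv2.matchTemplate(b,a[120:250,270:390],cv2.TM_CCOEFF_NORMED);_,v,_,l=cv2.minMaxLoc(m);print(v,l);px=px+[l[0]-270,l[1]-120]\nprint(pose()[0])/' fit2.py; python3 fit2.py
```

```text
0.9694520235061646 (266, 123)
[0.55303593 0.02457708 0.25353725]
[-4.  -1.8 -2.6 -2.  -5.5 -0.6 -4.4 -1.5 -8.1 -4.5]
[0.6102149  0.2153196  0.17690623] [ 0.9  0.6  1.9  0.2 -0.9  1.   0.4  0.3 -1.8 -0.8]
```

```bash
sed -i 's/^C=.*/C=[0.6102,0.2153,0.1769]/' plan.py; python3 - <<'E'
from plan import *
pull=cw([-.046,-.18,.169]); print(pull)
rows(pull-.009*n,Rslope,1)
E
```

```text
[0.59659406 0.03001406 0.169     ]
from [553.   24.6 253.5] rot [ 0.    -0.003 -0.003] rate mm 104.24480345985884 rad 0.004042888183245107
[-4.3, -2.3, 104.1] [0.0, -0.003, -0.003]
```

Request:
{"method": "drive_tool", "body": {"plan": [{"tx":-2,"ty":-1,"tz":25,"rx":0,"ry":0,"rz":0,"hand":0},{"tx":-2,"ty":-1,"tz":25,"rx":0,"ry":0,"rz":0,"hand":0},{"tx":0,"ty":0,"tz":25,"rx":0,"ry":0,"rz":0,"hand":0},{"tx":0,"ty":0,"tz":15,"rx":0,"ry":0,"rz":0,"hand":0},{"tx":0,"ty":0,"tz":12,"rx":0,"ry":0,"rz":0,"hand":0}]}}

```text
clock: 5.07
ee_pos: [0.5991, 0.0312, 0.1611]
ee_rot: [0.214, -0.085, 0.973, 0.02]
wrist_force: [0.2, 0.5, 0.0]
width: 0.503
grasp_force: 0.0
```

Request:
{"method": "drive_tool", "body": {"plan": [{"tx":0,"ty":0,"tz":0,"rx":0,"ry":0,"rz":0,"hand":1},{"tx":0,"ty":0,"tz":0,"rx":0,"ry":0,"rz":0,"hand":1},{"tx":0,"ty":0,"tz":0,"rx":0,"ry":0,"rz":0,"hand":1},{"tx":0,"ty":0,"tz":0,"rx":0,"ry":0,"rz":0,"hand":1},{"tx":0,"ty":0,"tz":0,"rx":0,"ry":0,"rz":0,"hand":1}], "newtons": 15}}

```text
clock: 5.48
ee_pos: [0.5998, 0.0296, 0.1641]
ee_rot: [0.215, -0.084, 0.973, 0.019]
wrist_force: [0.5, -0.3, 1.0]
width: 0.195
grasp_force: 0.0
```

Request:
{"method": "drive_tool", "body": {"plan": [{"tx":0,"ty":0,"tz":0,"rx":0,"ry":0,"rz":0,"hand":1},{"tx":0,"ty":0,"tz":0,"rx":0,"ry":0,"rz":0,"hand":1}]}}

```text
clock: 5.65
ee_pos: [0.5997, 0.0295, 0.1636]
ee_rot: [0.215, -0.084, 0.973, 0.019]
wrist_force: [-2.5, -0.1, 4.5]
width: 0.111
grasp_force: 15.0
```

Request:
{"method": "drive_tool", "body": {"plan": [{"tx":0,"ty":10,"tz":0,"rx":0,"ry":0,"rz":0,"hand":1},{"tx":0,"ty":18,"tz":0,"rx":0,"ry":0,"rz":0,"hand":1},{"tx":0,"ty":20,"tz":0,"rx":0,"ry":0,"rz":0,"hand":1},{"tx":0,"ty":20,"tz":0,"rx":0,"ry":0,"rz":0,"hand":1},{"tx":0,"ty":20,"tz":0,"rx":0,"ry":0,"rz":0,"hand":1}]}}

```text
clock: 6.07
ee_pos: [0.5839, 0.1166, 0.1636]
ee_rot: [0.214, -0.084, 0.973, 0.019]
wrist_force: [-9.5, -4.8, 7.5]
width: 0.103
grasp_force: 15.0
```

Request:
{"method": "drive_tool", "body": {"plan": [{"tx":0,"ty":20,"tz":0,"rx":0,"ry":0,"rz":0,"hand":1},{"tx":0,"ty":20,"tz":0,"rx":0,"ry":0,"rz":0,"hand":1},{"tx":0,"ty":15,"tz":0,"rx":0,"ry":0,"rz":0,"hand":1},{"tx":0,"ty":7,"tz":0,"rx":0,"ry":0,"rz":0,"hand":1},{"tx":0,"ty":0,"tz":0,"rx":0,"ry":0,"rz":0,"hand":1}]}}

```text
clock: 6.48
ee_pos: [0.5727, 0.1788, 0.1636]
ee_rot: [0.214, -0.085, 0.973, 0.02]
wrist_force: [-17.5, -1.8, 11.8]
width: 0.104
grasp_force: 15.0
```

Request:
{"method": "drive_tool", "body": {"plan": [{"tx":0,"ty":0,"tz":0,"rx":0,"ry":0,"rz":0,"hand":1},{"tx":0,"ty":0,"tz":0,"rx":0,"ry":0,"rz":0,"hand":1},{"tx":0,"ty":0,"tz":0,"rx":0,"ry":0,"rz":0,"hand":1}]}}

```text
clock: 6.73
ee_pos: [0.5729, 0.1776, 0.1636]
ee_rot: [0.214, -0.085, 0.973, 0.019]
wrist_force: [-18.7, -3.0, 11.4]
width: 0.107
grasp_force: 15.0
```

Request:
{"method": "drive_tool", "body": {"plan": [{"tx":0,"ty":0,"tz":0,"rx":0,"ry":0,"rz":0,"hand":0},{"tx":0,"ty":0,"tz":0,"rx":0,"ry":0,"rz":0,"hand":0},{"tx":0,"ty":0,"tz":0,"rx":0,"ry":0,"rz":0,"hand":0},{"tx":0,"ty":0,"tz":0,"rx":0,"ry":0,"rz":0,"hand":0},{"tx":0,"ty":0,"tz":-20,"rx":0,"ry":0,"rz":0,"hand":0}]}}

```text
clock: 7.15
ee_pos: [0.5648, 0.1755, 0.1775]
ee_rot: [0.212, -0.084, 0.973, 0.019]
wrist_force: [-0.1, -0.3, -0.1]
width: 0.413
grasp_force: 0.0
```

Request:
{"method": "drive_tool", "body": {"plan": [{"tx":0,"ty":0,"tz":-30,"rx":0,"ry":0,"rz":0,"hand":0},{"tx":0,"ty":0,"tz":-30,"rx":0,"ry":0,"rz":0,"hand":0},{"tx":0,"ty":0,"tz":-20,"rx":0,"ry":0,"rz":0,"hand":0},{"tx":0,"ty":0,"tz":0,"rx":0,"ry":0,"rz":0,"hand":0},{"tx":0,"ty":0,"tz":0,"rx":0,"ry":0,"rz":0,"hand":0}]}}

```text
clock: 7.57
ee_pos: [0.5325, 0.17, 0.2549]
ee_rot: [0.216, -0.084, 0.973, 0.019]
wrist_force: [-0.5, -0.6, -1.1]
width: 0.499
grasp_force: 0.0
```

```bash
python3 - <<'E'
from plan import *
print(robot.read_state()['joints'].round(2))
Rl=tool(np.array([0,0,-1.]),np.array([np.cos(.553),np.sin(.553),0]))
rows(np.array([.576,-.315,.22]),Rl,20)
E
```

```text
[ 0.29 -0.43  1.92 -0.05  1.23 -1.45]
from [532.5 170.  254.9] rot [0.261 0.382 1.171] rate mm 24.40817242756183 rad 0.06295795613778929
[2.6, -24.3, 0.7] [0.013, 0.019, 0.059]
[1.1, -24.4, 1.0] [0.013, 0.019, 0.059]
[-0.3, -24.4, 1.4] [0.013, 0.019, 0.059]
[-1.8, -24.3, 1.7] [0.013, 0.019, 0.059]
[-3.2, -24.1, 1.9] [0.013, 0.019, 0.059]
[-4.7, -23.9, 2.2] [0.013, 0.019, 0.059]
[-6.1, -23.5, 2.4] [0.013, 0.019, 0.059]
[-7.5, -23.1, 2.5] [0.013, 0.019, 0.059]
[-8.9, -22.6, 2.7] [0.013, 0.019, 0.059]
[-10.3, -22.0, 2.8] [0.013, 0.019, 0.059]
[-11.6, -21.3, 2.9] [0.013, 0.019, 0.059]
[-12.9, -20.5, 2.9] [0.013, 0.019, 0.059]
[-14.1, -19.7, 2.9] [0.013, 0.019, 0.059]
[-15.3, -18.8, 2.9] [0.013, 0.019, 0.059]
[-16.4, -17.9, 2.8] [0.013, 0.019, 0.059]
[-17.5, -16.8, 2.7] [0.013, 0.019, 0.059]
[-18.5, -15.7, 2.6] [0.013, 0.019, 0.059]
[-19.4, -14.6, 2.4] [0.013, 0.019, 0.059]
[-20.3, -13.4, 2.2] [0.013, 0.019, 0.059]
[-21.1, -12.2, 2.0] [0.013, 0.019, 0.059]
```

Request:
{"method": "drive_tool", "body": {"plan": [{"tx":2.6,"ty":-24.3,"tz":0.7,"rx":0.013,"ry":0.019,"rz":0.059,"hand":0},{"tx":1.1,"ty":-24.4,"tz":1,"rx":0.013,"ry":0.019,"rz":0.059,"hand":0},{"tx":-0.3,"ty":-24.4,"tz":1.4,"rx":0.013,"ry":0.019,"rz":0.059,"hand":0},{"tx":-1.8,"ty":-24.3,"tz":1.7,"rx":0.013,"ry":0.019,"rz":0.059,"hand":0},{"tx":-3.2,"ty":-24.1,"tz":1.9,"rx":0.013,"ry":0.019,"rz":0.059,"hand":0}]}}

```text
clock: 7.98
ee_pos: [0.543, 0.0474, 0.2431]
ee_rot: [0.164, 0.067, 0.984, 0.015]
wrist_force: [-0.2, 0.4, 0.9]
width: 0.502
grasp_force: 0.0
```

Request:
{"method": "drive_tool", "body": {"plan": [{"tx":-4.7,"ty":-23.9,"tz":2.2,"rx":0.013,"ry":0.019,"rz":0.059,"hand":0},{"tx":-6.1,"ty":-23.5,"tz":2.4,"rx":0.013,"ry":0.019,"rz":0.059,"hand":0},{"tx":-7.5,"ty":-23.1,"tz":2.5,"rx":0.013,"ry":0.019,"rz":0.059,"hand":0},{"tx":-8.9,"ty":-22.6,"tz":2.7,"rx":0.013,"ry":0.019,"rz":0.059,"hand":0},{"tx":-10.3,"ty":-22,"tz":2.8,"rx":0.013,"ry":0.019,"rz":0.059,"hand":0}]}}

```text
clock: 8.4
ee_pos: [0.5536, -0.0741, 0.2342]
ee_rot: [0.111, 0.216, 0.97, 0.01]
wrist_force: [0.4, -0.8, -0.1]
width: 0.501
grasp_force: 0.0
```

Request:
{"method": "drive_tool", "body": {"plan": [{"tx":-11.6,"ty":-21.3,"tz":2.9,"rx":0.013,"ry":0.019,"rz":0.059,"hand":0},{"tx":-12.9,"ty":-20.5,"tz":2.9,"rx":0.013,"ry":0.019,"rz":0.059,"hand":0},{"tx":-14.1,"ty":-19.7,"tz":2.9,"rx":0.013,"ry":0.019,"rz":0.059,"hand":0},{"tx":-15.3,"ty":-18.8,"tz":2.9,"rx":0.013,"ry":0.019,"rz":0.059,"hand":0},{"tx":-16.4,"ty":-17.9,"tz":2.8,"rx":0.013,"ry":0.019,"rz":0.059,"hand":0}]}}

```text
clock: 8.82
ee_pos: [0.5639, -0.1955, 0.2252]
ee_rot: [0.055, 0.358, 0.932, 0.006]
wrist_force: [0.4, 1.1, -0.3]
width: 0.501
grasp_force: 0.0
```

Request:
{"method": "drive_tool", "body": {"plan": [{"tx":-17.5,"ty":-16.8,"tz":2.7,"rx":0.013,"ry":0.019,"rz":0.059,"hand":0},{"tx":-18.5,"ty":-15.7,"tz":2.6,"rx":0.013,"ry":0.019,"rz":0.059,"hand":0},{"tx":-19.4,"ty":-14.6,"tz":2.4,"rx":0.013,"ry":0.019,"rz":0.059,"hand":0},{"tx":-20.3,"ty":-13.4,"tz":2.2,"rx":0.013,"ry":0.019,"rz":0.059,"hand":0},{"tx":-21,"ty":-12.2,"tz":2,"rx":0.013,"ry":0.019,"rz":0.059,"hand":0}]}}

```text
clock: 9.23
ee_pos: [0.5739, -0.3167, 0.2162]
ee_rot: [-0.002, 0.492, 0.87, 0.001]
wrist_force: [0.5, 0.6, 0.4]
width: 0.499
grasp_force: 0.0
```

Request:
{"method": "drive_tool", "body": {"plan": [{"tx":0,"ty":0,"tz":0,"rx":0,"ry":0,"rz":0,"hand":0},{"tx":0,"ty":0,"tz":0,"rx":0,"ry":0,"rz":0,"hand":0},{"tx":0,"ty":0,"tz":0,"rx":0,"ry":0,"rz":0,"hand":0},{"tx":0,"ty":0,"tz":0,"rx":0,"ry":0,"rz":0,"hand":0}]}}

```text
clock: 9.57
ee_pos: [0.574, -0.3147, 0.2179]
ee_rot: [-0.0, 0.49, 0.871, 0.001]
wrist_force: [0.0, -0.0, 0.1]
width: 0.502
grasp_force: 0.0
```

```bash
python3 - <<'E'
from plan import *
p=robot.camera_params('wrist');snap('wrist','w4.png');print(pose()[0]);np.save('T4.npy',p['T'])
for t in ['lid','powder_black','tape_wide','folding_loupe']: print(t,[(np.round(b['extent']).tolist(),round(b['conf'],2)) for b in robot.boxes_of('wrist',t)[:2]])
E
```

```text
[ 0.5740273  -0.31459453  0.21828191]
lid [([274.0, 184.0, 75.0, 94.0], 0.81)]
powder_black [([369.0, 193.0, 55.0, 57.0], 0.8)]
tape_wide [([153.0, 137.0, 105.0, 116.0], 0.71), ([367.0, 195.0, 62.0, 60.0], 0.63)]
folding_loupe [([279.0, 101.0, 57.0, 35.0], 0.96)]
```

View pics/w4.png

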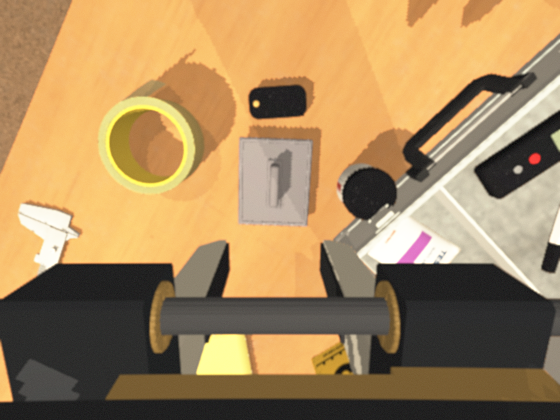

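```bash
python3 - <<'E'
from plan import *
from scipy.optimize import least_squares
p=robot.camera_params('wrist');p['T']=np.load('T4.npy')
LP=np.array([[.048,.039,.016],[.048,-.039,.016],[-.048,-.039,.016],[-.048,.039,.016]])
px=np.array([(307.5,225.5),(239.5,223.5),(240,138),(311,139.5)])
f=lambda q:(proj(p,R.from_euler('z',q[2]).apply(LP)+[q[0],q[1],0])-px).ravel()
r=least_squares(f,[.576,-.315,-1.018]);q=r.x;print(q,r.fun.round(1))
G=R.from_euler('z',q[2]).apply([[.022,0,.036],[-.022,0,.036]])+[q[0],q[1],0];print('bar ends',proj(p,G))
a=q[2]+np.pi/2
Rl=tool(np.array([0,0,-1.]),np.array([np.cos(a),np.sin(a),0]))
rows(np.array([q[0],q[1],.0185]),Rl,1)
E
```

```text
[ 0.57329745 -0.31339888 -1.04899552] [ 0.8  0.8 -1.   1.2 -1.7 -1.   1.8 -0.7]
bar ends [[274.00450263 207.48191179]
 [275.03263129 165.31804787]]
from [ 574.1 -314.9  218.8] rot [ 0.001 -0.     0.023] rate mm 200.30090533570169 rad 0.023364018202355282
[1.6, -0.1, 200.3] [0.001, -0.0, 0.023]
```

Request:
{"method": "drive_tool", "body": {"plan": [{"tx":1.5,"ty":0,"tz":30,"rx":0,"ry":0,"rz":0.023,"hand":0},{"tx":0,"ty":0,"tz":35,"rx":0,"ry":0,"rz":0,"hand":0},{"tx":0,"ty":0,"tz":35,"rx":0,"ry":0,"rz":0,"hand":0},{"tx":0,"ty":0,"tz":35,"rx":0,"ry":0,"rz":0,"hand":0},{"tx":0,"ty":0,"tz":25,"rx":0,"ry":0,"rz":0,"hand":0}]}}

```text
clock: 10.23
ee_pos: [0.5724, -0.3131, 0.0555]
ee_rot: [-0.001, 0.501, 0.866, 0.001]
wrist_force: [-0.2, -0.2, -1.1]
width: 0.496
grasp_force: 0.0
```

Request:
{"method": "drive_tool", "body": {"plan": [{"tx":0,"ty":0,"tz":15,"rx":0,"ry":0,"rz":0,"hand":0},{"tx":0,"ty":0,"tz":15,"rx":0,"ry":0,"rz":0,"hand":0},{"tx":0,"ty":0,"tz":0,"rx":0,"ry":0,"rz":0,"hand":0},{"tx":0,"ty":0,"tz":0,"rx":0,"ry":0,"rz":0,"hand":0},{"tx":0,"ty":0,"tz":0,"rx":0,"ry":0,"rz":0,"hand":0}]}}

```text
clock: 10.65
ee_pos: [0.5741, -0.3143, 0.0304]
ee_rot: [0.001, 0.501, 0.865, 0.001]
wrist_force: [-0.1, -0.0, -0.2]
width: 0.496
grasp_force: 0.0
```

Request:
{"method": "drive_tool", "body": {"plan": [{"tx":0,"ty":0,"tz":8,"rx":0,"ry":0,"rz":0,"hand":0},{"tx":0,"ty":0,"tz":4,"rx":0,"ry":0,"rz":0,"hand":0},{"tx":0,"ty":0,"tz":0,"rx":0,"ry":0,"rz":0,"hand":1},{"tx":0,"ty":0,"tz":0,"rx":0,"ry":0,"rz":0,"hand":1},{"tx":0,"ty":0,"tz":0,"rx":0,"ry":0,"rz":0,"hand":1}], "newtons": 30}}

```text
clock: 11.07
ee_pos: [0.5733, -0.3138, 0.0165]
ee_rot: [-0.0, 0.501, 0.865, 0.001]
wrist_force: [-0.5, 0.1, 0.3]
width: 0.333
grasp_force: 0.0
```

Request:
{"method": "drive_tool", "body": {"plan": [{"tx":0,"ty":0,"tz":0,"rx":0,"ry":0,"rz":0,"hand":1},{"tx":0,"ty":0,"tz":0,"rx":0,"ry":0,"rz":0,"hand":1},{"tx":0,"ty":0,"tz":0,"rx":0,"ry":0,"rz":0,"hand":1},{"tx":0,"ty":0,"tz":0,"rx":0,"ry":0,"rz":0,"hand":1},{"tx":0,"ty":0,"tz":0,"rx":0,"ry":0,"rz":0,"hand":1}]}}

```text
clock: 11.48
ee_pos: [0.5733, -0.3138, 0.0165]
ee_rot: [-0.0, 0.501, 0.865, 0.001]
wrist_force: [0.1, -0.4, -0.1]
width: 0.105
grasp_force: 30.0
```

Request:
{"method": "drive_tool", "body": {"plan": [{"tx":0,"ty":0,"tz":-10,"rx":0,"ry":0,"rz":0,"hand":1},{"tx":0,"ty":0,"tz":-25,"rx":0,"ry":0,"rz":0,"hand":1},{"tx":0,"ty":0,"tz":-35,"rx":0,"ry":0,"rz":0,"hand":1},{"tx":0,"ty":0,"tz":-35,"rx":0,"ry":0,"rz":0,"hand":1},{"tx":0,"ty":0,"tz":-35,"rx":0,"ry":0,"rz":0,"hand":1}]}}

```text
clock: 11.9
ee_pos: [0.5729, -0.3138, 0.1587]
ee_rot: [-0.0, 0.501, 0.865, 0.001]
wrist_force: [1.2, -0.5, -1.9]
width: 0.106
grasp_force: 30.0
```

Request:
{"method": "drive_tool", "body": {"plan": [{"tx":0,"ty":0,"tz":-35,"rx":0,"ry":0,"rz":0,"hand":1},{"tx":0,"ty":0,"tz":-20,"rx":0,"ry":0,"rz":0,"hand":1},{"tx":0,"ty":0,"tz":0,"rx":0,"ry":0,"rz":0,"hand":1},{"tx":0,"ty":0,"tz":0,"rx":0,"ry":0,"rz":0,"hand":1},{"tx":0,"ty":0,"tz":0,"rx":0,"ry":0,"rz":0,"hand":1}]}}

```text
clock: 12.32
ee_pos: [0.5729, -0.3139, 0.2104]
ee_rot: [-0.001, 0.501, 0.865, 0.001]
wrist_force: [0.2, -0.1, -1.2]
width: 0.103
grasp_force: 30.0
```

```bash
python3 - <<'E'
from plan import *
s=robot.read_state();print(s['wrist_force'],s['width'])
m=cw(np.array([.001,-.1275,.056])+.05*nl);print('mouth',m)
rows(m+.105*n,Rslope,18)
E
```

```text
[ 0.1777948  -0.08433775 -1.23984961] 0.1032150270955451
mouth [0.61282055 0.08624716 0.10131539]
from [ 572.9 -313.9  210.4] rot [-0.266 -0.382 -1.206] rate mm 21.809356347195237 rad 0.07181707628181513
[19.0, 10.7, 0.8] [-0.015, -0.021, -0.067]
[18.3, 11.9, 0.6] [-0.015, -0.021, -0.067]
[17.4, 13.1, 0.4] [-0.015, -0.021, -0.067]
[16.5, 14.2, 0.2] [-0.015, -0.021, -0.067]
[15.5, 15.3, 0.1] [-0.015, -0.021, -0.067]
[14.5, 16.3, 0.0] [-0.015, -0.021, -0.067]
[13.4, 17.2, -0.0] [-0.015, -0.021, -0.067]
[12.2, 18.1, -0.0] [-0.015, -0.021, -0.067]
[10.9, 18.9, 0.0] [-0.015, -0.021, -0.067]
[9.6, 19.6, 0.1] [-0.015, -0.021, -0.067]
[8.3, 20.2, 0.2] [-0.015, -0.021, -0.067]
[6.9, 20.7, 0.3] [-0.015, -0.021, -0.067]
[5.6, 21.1, 0.5] [-0.015, -0.021, -0.067]
[4.1, 21.4, 0.7] [-0.015, -0.021, -0.067]
[2.7, 21.6, 0.9] [-0.015, -0.021, -0.067]
[1.3, 21.7, 1.2] [-0.015, -0.021, -0.067]
[-0.1, 21.8, 1.5] [-0.015, -0.021, -0.067]
[-1.6, 21.7, 1.9] [-0.015, -0.021, -0.067]
```

Request:
{"method": "drive_tool", "body": {"plan": [{"tx":19,"ty":10.7,"tz":0.8,"rx":-0.015,"ry":-0.021,"rz":-0.067,"hand":1},{"tx":18.3,"ty":11.9,"tz":0.6,"rx":-0.015,"ry":-0.021,"rz":-0.067,"hand":1},{"tx":17.4,"ty":13.1,"tz":0.4,"rx":-0.015,"ry":-0.021,"rz":-0.067,"hand":1},{"tx":16.5,"ty":14.2,"tz":0.2,"rx":-0.015,"ry":-0.021,"rz":-0.067,"hand":1},{"tx":15.5,"ty":15.3,"tz":0.1,"rx":-0.015,"ry":-0.021,"rz":-0.067,"hand":1}]}}

```text
clock: 12.73
ee_pos: [0.5715, -0.204, 0.2055]
ee_rot: [0.063, 0.347, 0.936, 0.007]
wrist_force: [-0.2, -0.1, -1.4]
width: 0.108
grasp_force: 30.0
```

Request:
{"method": "drive_tool", "body": {"plan": [{"tx":14.5,"ty":16.3,"tz":0,"rx":-0.015,"ry":-0.021,"rz":-0.067,"hand":1},{"tx":13.4,"ty":17.2,"tz":0,"rx":-0.015,"ry":-0.021,"rz":-0.067,"hand":1},{"tx":12.2,"ty":18.1,"tz":0,"rx":-0.015,"ry":-0.021,"rz":-0.067,"hand":1},{"tx":10.9,"ty":18.9,"tz":0,"rx":-0.015,"ry":-0.021,"rz":-0.067,"hand":1},{"tx":9.6,"ty":19.6,"tz":0.1,"rx":-0.015,"ry":-0.021,"rz":-0.067,"hand":1}]}}

```text
clock: 13.15
ee_pos: [0.5704, -0.0949, 0.2018]
ee_rot: [0.125, 0.184, 0.975, 0.013]
wrist_force: [0.3, -0.2, -1.8]
width: 0.102
grasp_force: 30.0
```

Request:
{"method": "drive_tool", "body": {"plan": [{"tx":8.3,"ty":20.2,"tz":0.2,"rx":-0.015,"ry":-0.021,"rz":-0.067,"hand":1},{"tx":6.9,"ty":20.7,"tz":0.3,"rx":-0.015,"ry":-0.021,"rz":-0.067,"hand":1},{"tx":5.6,"ty":21.1,"tz":0.5,"rx":-0.015,"ry":-0.021,"rz":-0.067,"hand":1},{"tx":4.1,"ty":21.4,"tz":0.7,"rx":-0.015,"ry":-0.021,"rz":-0.067,"hand":1},{"tx":2.7,"ty":21.6,"tz":0.9,"rx":-0.015,"ry":-0.021,"rz":-0.067,"hand":1}]}}

```text
clock: 13.57
ee_pos: [0.5693, 0.014, 0.1983]
ee_rot: [0.183, 0.014, 0.983, 0.018]
wrist_force: [-0.3, 0.9, -0.6]
width: 0.105
grasp_force: 30.0
```

Request:
{"method": "drive_tool", "body": {"plan": [{"tx":1.3,"ty":21.7,"tz":1.2,"rx":-0.015,"ry":-0.021,"rz":-0.067,"hand":1},{"tx":-0.1,"ty":21.8,"tz":1.5,"rx":-0.015,"ry":-0.021,"rz":-0.067,"hand":1},{"tx":-1.6,"ty":21.7,"tz":1.9,"rx":-0.015,"ry":-0.021,"rz":-0.067,"hand":1},{"tx":0,"ty":0,"tz":0,"rx":0,"ry":0,"rz":0,"hand":1},{"tx":0,"ty":0,"tz":0,"rx":0,"ry":0,"rz":0,"hand":1}]}}

```text
clock: 13.98
ee_pos: [0.5686, 0.0789, 0.1965]
ee_rot: [0.214, -0.087, 0.973, 0.021]
wrist_force: [-0.7, -0.3, -1.3]
width: 0.104
grasp_force: 30.0
```

Request:
{"method": "drive_tool", "body": {"plan": [{"tx":0,"ty":0,"tz":0,"rx":0,"ry":0,"rz":0,"hand":1},{"tx":0,"ty":0,"tz":0,"rx":0,"ry":0,"rz":0,"hand":1},{"tx":0,"ty":0,"tz":0,"rx":0,"ry":0,"rz":0,"hand":1}]}}

```text
clock: 14.23
ee_pos: [0.5695, 0.0776, 0.198]
ee_rot: [0.215, -0.085, 0.973, 0.021]
wrist_force: [-0.3, 0.2, -1.2]
width: 0.105
grasp_force: 30.0
```

```bash
python3 - <<'E'
from plan import *
p=robot.camera_params('wrist');np.save('T5.npy',p['T']);snap('wrist','w5.png');P0,R0=pose();print(P0)
m=cw(np.array([.001,-.1275,.056])+.05*nl)
rows(m+.06*n,Rslope,1)
b=R0.apply(np.array([[.048,.039,0],[.048,-.039,0],[-.048,-.039,0],[-.048,.039,0]]))+P0
print('pred flange',proj(p,b).round(1).tolist())
u=np.array([c25,0,s25]);Y=np.array([0,1.,0]);M=np.array([1e-3,-.1275,.056])+.05*nl
print('pred rim',proj(p,cw(np.array([M-.047*u-.038*Y,M-.047*u+.038*Y,M+.047*u+.038*Y,M+.047*u-.038*Y]))).round(1).tolist())
a=cv2.imread('pics/w5.png');cv2.imwrite('pics/w5c.png',cv2.resize(a[0:300,180:480],None,fx=2,fy=2,interpolation=cv2.INTER_CUBIC))
E
```

```text
[0.56954059 0.07759106 0.19808484]
from [569.5  77.6 198.1] rot [ 0.004  0.    -0.002] rate mm 46.369752386310246 rad 0.0041396415669707485
[0.9, 0.7, 46.4] [0.004, 0.0, -0.002]
pred flange [[354.7, 164.7], [192.3, 164.7], [202.5, 339.4], [344.7, 339.4]]
pred rim [[225.6, 147.0], [323.1, 146.7], [319.4, 258.9], [229.8, 259.2]]
```

View pics/w5c.png

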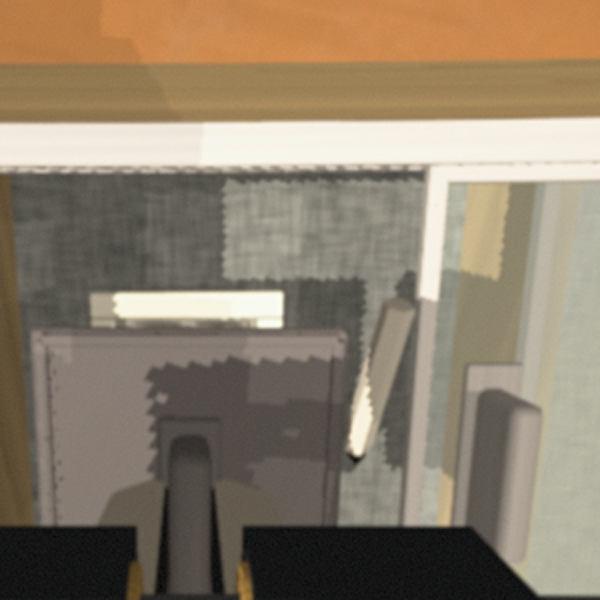

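Lid edge corners appear at image (197,165) and (352,165). The rim's front corners are at (225,146) and (322,146), both within about 1 px of the prediction. I'll descend.

Request:
{"method": "drive_tool", "body": {"plan": [{"tx":1.2,"ty":0,"tz":15,"rx":0.004,"ry":0,"rz":0,"hand":1},{"tx":0,"ty":0,"tz":20,"rx":0,"ry":0,"rz":0,"hand":1},{"tx":0,"ty":0,"tz":20,"rx":0,"ry":0,"rz":0,"hand":1},{"tx":0,"ty":0,"tz":15,"rx":0,"ry":0,"rz":0,"hand":1},{"tx":0,"ty":0,"tz":10,"rx":0,"ry":0,"rz":0,"hand":1}]}}

```text
clock: 14.7
ee_pos: [0.6017, 0.0837, 0.1234]
ee_rot: [0.215, -0.085, 0.973, 0.019]
wrist_force: [0.4, 0.1, -1.8]
width: 0.106
grasp_force: 30.0
```

Request:
{"method": "drive_tool", "body": {"plan": [{"tx":0,"ty":0,"tz":0,"rx":0,"ry":0,"rz":0,"hand":1},{"tx":0,"ty":0,"tz":0,"rx":0,"ry":0,"rz":0,"hand":1},{"tx":0,"ty":0,"tz":0,"rx":0,"ry":0,"rz":0,"hand":1}]}}

```text
clock: 14.95
ee_pos: [0.6019, 0.084, 0.1264]
ee_rot: [0.216, -0.086, 0.972, 0.019]
wrist_force: [-0.0, 0.2, -1.8]
width: 0.101
grasp_force: 30.0
```

```bash
cat > rel.py <<'E'
from plan import *
m=cw(np.array([.001,-.1275,.056])+.05*nl);P0,R0=pose()
print('TCP in mouth frame mm',(Rslope.inv().apply(P0-m)*1e3).round(1),'rot err',(R0.inv()*Rslope).as_rotvec().round(4),'F tool',R0.inv().apply(robot.read_state()['wrist_force']).round(1),robot.read_state()['clock'])
E
python3 rel.py
```

```text
TCP in mouth frame mm [ -0.5  -0.3 -27.5] rot err [-0.0001  0.0016 -0.0012] F tool [0.7 0.2 1.7] 14.95
```

Request:
{"method": "drive_tool", "body": {"plan": [{"tx":0.6,"ty":0,"tz":6,"rx":0,"ry":0,"rz":0,"hand":1},{"tx":0,"ty":0,"tz":6,"rx":0,"ry":0,"rz":0,"hand":1},{"tx":0,"ty":0,"tz":0,"rx":0,"ry":0,"rz":0,"hand":1},{"tx":0,"ty":0,"tz":0,"rx":0,"ry":0,"rz":0,"hand":1},{"tx":0,"ty":0,"tz":0,"rx":0,"ry":0,"rz":0,"hand":1}]}}

```text
clock: 15.37
ee_pos: [0.6062, 0.0849, 0.1143]
ee_rot: [0.216, -0.086, 0.972, 0.019]
wrist_force: [-1.5, 0.7, -1.7]
width: 0.105
grasp_force: 30.0
```

```bash
python3 rel.py
```

```text
TCP in mouth frame mm [  0.7  -0.1 -14.6] rot err [ 0.0001  0.0006 -0.0009] F tool [2. 1. 1.] 15.3667
```

Request:
{"method": "drive_tool", "body": {"plan": [{"tx":0,"ty":0,"tz":3,"rx":0,"ry":0,"rz":0,"hand":1},{"tx":0,"ty":0,"tz":2,"rx":0,"ry":0,"rz":0,"hand":1},{"tx":0,"ty":0,"tz":0,"rx":0,"ry":0,"rz":0,"hand":1}]}}

```text
clock: 15.62
ee_pos: [0.6084, 0.0853, 0.11]
ee_rot: [0.216, -0.086, 0.972, 0.019]
wrist_force: [-2.1, -0.9, 2.1]
width: 0.104
grasp_force: 30.0
```

Request:
{"method": "drive_tool", "body": {"plan": [{"tx":0,"ty":0,"tz":2,"rx":0,"ry":0,"rz":0,"hand":1},{"tx":0,"ty":0,"tz":1,"rx":0,"ry":0,"rz":0,"hand":1},{"tx":0,"ty":0,"tz":0,"rx":0,"ry":0,"rz":0,"hand":1}]}}

```text
clock: 15.87
ee_pos: [0.6095, 0.0855, 0.1081]
ee_rot: [0.216, -0.086, 0.972, 0.019]
wrist_force: [-15.3, -2.5, 13.9]
width: 0.106
grasp_force: 30.0
```

```bash
python3 rel.py
```

```text
TCP in mouth frame mm [ 0.3 -0.1 -7.6] rot err [ 0.      0.0007 -0.0008] F tool [  8.2   0.2 -19.2] 15.8667
```

Request:
{"method": "drive_tool", "body": {"plan": [{"tx":0.5,"ty":0,"tz":1.5,"rx":0,"ry":0,"rz":0,"hand":1},{"tx":0,"ty":0,"tz":1,"rx":0,"ry":0,"rz":0,"hand":1},{"tx":0,"ty":0,"tz":0,"rx":0,"ry":0,"rz":0,"hand":1}]}}

```text
clock: 16.12
ee_pos: [0.6103, 0.0856, 0.1061]
ee_rot: [0.216, -0.086, 0.972, 0.019]
wrist_force: [-15.7, -2.3, 15.9]
width: 0.107
grasp_force: 30.0
```

Request:
{"method": "drive_tool", "body": {"plan": [{"tx":0,"ty":0,"tz":1,"rx":0,"ry":0,"rz":0,"hand":1},{"tx":0,"ty":0,"tz":0,"rx":0,"ry":0,"rz":0,"hand":1},{"tx":0,"ty":0,"tz":0,"rx":0,"ry":0,"rz":0,"hand":1}]}}

```text
clock: 16.37
ee_pos: [0.6107, 0.0857, 0.1058]
ee_rot: [0.217, -0.086, 0.972, 0.019]
wrist_force: [-23.9, -3.7, 23.6]
width: 0.103
grasp_force: 30.7
```

```bash
python3 rel.py
```

```text
TCP in mouth frame mm [ 0.1 -0.2 -5. ] rot err [-0.      0.0019 -0.0008] F tool [ 11.9   0.5 -31.6] 16.3667
```

Request:
{"method": "drive_tool", "body": {"plan": [{"tx":0.3,"ty":0,"tz":1,"rx":0,"ry":0,"rz":0,"hand":1},{"tx":0,"ty":0,"tz":1,"rx":0,"ry":0,"rz":0,"hand":1},{"tx":0,"ty":0,"tz":0,"rx":0,"ry":0,"rz":0,"hand":1}]}}

```text
clock: 16.62
ee_pos: [0.611, 0.0858, 0.1057]
ee_rot: [0.216, -0.086, 0.972, 0.019]
wrist_force: [-50.9, -7.1, 49.1]
width: 0.107
grasp_force: 45.7
```

```bash
python3 rel.py
```

```text
TCP in mouth frame mm [-0.2 -0.2 -4.7] rot err [-0.0001  0.0018 -0.0005] F tool [ 25.7   2.  -66.2] 16.6167
```

Request:
{"method": "drive_tool", "body": {"plan": [{"tx":-0.5,"ty":0,"tz":-2,"rx":0,"ry":0,"rz":0,"hand":1},{"tx":0,"ty":0,"tz":-0.5,"rx":0,"ry":0,"rz":0,"hand":0.2},{"tx":0,"ty":0,"tz":0,"rx":0,"ry":0,"rz":0,"hand":0.2},{"tx":0,"ty":0,"tz":0,"rx":0,"ry":0,"rz":0,"hand":0.2},{"tx":0,"ty":0,"tz":0,"rx":0,"ry":0,"rz":0,"hand":0.2}]}}

```text
clock: 17.03
ee_pos: [0.6116, 0.085, 0.1062]
ee_rot: [0.218, -0.086, 0.972, 0.019]
wrist_force: [-5.0, -9.4, 12.8]
width: 0.339
grasp_force: 7.2
```

Request:
{"method": "drive_tool", "body": {"plan": [{"tx":0,"ty":0,"tz":-15,"rx":0,"ry":0,"rz":0,"hand":0.2},{"tx":0,"ty":0,"tz":-20,"rx":0,"ry":0,"rz":0,"hand":1},{"tx":0,"ty":0,"tz":-15,"rx":0,"ry":0,"rz":0,"hand":1},{"tx":20,"ty":15,"tz":0,"rx":0,"ry":0,"rz":0,"hand":1},{"tx":20,"ty":15,"tz":0,"rx":0,"ry":0,"rz":0,"hand":1}]}}

```text
clock: 17.45
ee_pos: [0.5491, 0.105, 0.1339]
ee_rot: [0.217, -0.085, 0.972, 0.019]
wrist_force: [-0.1, 0.3, -0.5]
width: 0.164
grasp_force: 0.0
```

Request:
{"method": "drive_tool", "body": {"plan": [{"tx":0,"ty":0,"tz":0,"rx":0,"ry":0,"rz":0,"hand":1},{"tx":0,"ty":0,"tz":0,"rx":0,"ry":0,"rz":0,"hand":1},{"tx":0,"ty":0,"tz":0,"rx":0,"ry":0,"rz":0,"hand":1}]}}

```text
clock: 17.7
ee_pos: [0.5493, 0.1052, 0.1331]
ee_rot: [0.216, -0.086, 0.972, 0.019]
wrist_force: [-0.1, -0.9, 0.7]
width: 0.007
grasp_force: 0.0
```

```bash
python3 rel.py
```

```text
TCP in mouth frame mm [ 40.2  29.8 -53.9] rot err [ 0.0001  0.0017 -0.0005] F tool [-0.  -0.8 -0.7] 17.7
```

Request:
{"method": "drive_tool", "body": {"plan": [{"tx":0,"ty":1,"tz":20,"rx":0,"ry":0,"rz":0,"hand":1},{"tx":0,"ty":0,"tz":18,"rx":0,"ry":0,"rz":0,"hand":1},{"tx":0,"ty":0,"tz":6,"rx":0,"ry":0,"rz":0,"hand":1},{"tx":0,"ty":0,"tz":3,"rx":0,"ry":0,"rz":0,"hand":1},{"tx":0,"ty":0,"tz":2,"rx":0,"ry":0,"rz":0,"hand":1}]}}

```text
clock: 18.12
ee_pos: [0.5687, 0.1093, 0.0888]
ee_rot: [0.215, -0.086, 0.973, 0.019]
wrist_force: [-42.8, -9.0, 37.0]
width: 0.001
grasp_force: 25.7
```

Request:
{"method": "drive_tool", "body": {"plan": [{"tx":0,"ty":0,"tz":0,"rx":0,"ry":0,"rz":0,"hand":1},{"tx":0,"ty":0,"tz":0.5,"rx":0,"ry":0,"rz":0,"hand":1},{"tx":0,"ty":0,"tz":0,"rx":0,"ry":0,"rz":0,"hand":1}]}}

```text
clock: 18.37
ee_pos: [0.5685, 0.1093, 0.089]
ee_rot: [0.215, -0.086, 0.973, 0.019]
wrist_force: [-30.3, -5.8, 21.5]
width: 0.006
grasp_force: 15.9
```

```bash
python3 rel.py
```

```text
TCP in mouth frame mm [41.1 30.5 -5.6] rot err [-0.0003 -0.0018 -0.0009] F tool [ 18.9  -0.4 -32.5] 18.3667
```

Request:
{"method": "drive_tool", "body": {"plan": [{"tx":0,"ty":0,"tz":-15,"rx":0,"ry":0,"rz":0,"hand":1},{"tx":0,"ty":-21,"tz":-5,"rx":0,"ry":0,"rz":0,"hand":1},{"tx":0,"ty":-21,"tz":0,"rx":0,"ry":0,"rz":0,"hand":1},{"tx":0,"ty":-20,"tz":0,"rx":0,"ry":0,"rz":0,"hand":1},{"tx":0,"ty":0,"tz":0,"rx":0,"ry":0,"rz":0,"hand":1}]}}

```text
clock: 18.78
ee_pos: [0.5725, 0.0446, 0.107]
ee_rot: [0.217, -0.085, 0.972, 0.019]
wrist_force: [0.4, 0.6, -0.8]
width: 0.002
grasp_force: 0.0
```

Request:
{"method": "drive_tool", "body": {"plan": [{"tx":0,"ty":0,"tz":12,"rx":0,"ry":0,"rz":0,"hand":1},{"tx":0,"ty":0,"tz":5,"rx":0,"ry":0,"rz":0,"hand":1},{"tx":0,"ty":0,"tz":2,"rx":0,"ry":0,"rz":0,"hand":1},{"tx":0,"ty":0,"tz":0.5,"rx":0,"ry":0,"rz":0,"hand":1},{"tx":0,"ty":0,"tz":0,"rx":0,"ry":0,"rz":0,"hand":1}]}}

```text
clock: 19.2
ee_pos: [0.5797, 0.0489, 0.0891]
ee_rot: [0.215, -0.086, 0.973, 0.019]
wrist_force: [-26.4, -11.8, 25.8]
width: 0.005
grasp_force: 17.6
```

```bash
python3 rel.py
```

```text
TCP in mouth frame mm [ 40.7 -31.   -5.4] rot err [-0.0009 -0.0005  0.0006] F tool [ 14.5  -7.  -35.2] 19.2
```

Request:
{"method": "drive_tool", "body": {"plan": [{"tx":0,"ty":0,"tz":-15,"rx":0,"ry":0,"rz":0,"hand":1},{"tx":-25,"ty":0,"tz":-5,"rx":0,"ry":0,"rz":0,"hand":1},{"tx":-28,"ty":0,"tz":0,"rx":0,"ry":0,"rz":0,"hand":1},{"tx":-28,"ty":0,"tz":0,"rx":0,"ry":0,"rz":0,"hand":1},{"tx":0,"ty":0,"tz":0,"rx":0,"ry":0,"rz":0,"hand":1}]}}

```text
clock: 19.62
ee_pos: [0.6473, 0.0617, 0.1424]
ee_rot: [0.217, -0.086, 0.972, 0.019]
wrist_force: [1.2, 0.1, -0.2]
width: 0.004
grasp_force: 0.0
```

Request:
{"method": "drive_tool", "body": {"plan": [{"tx":0,"ty":0,"tz":12,"rx":0,"ry":0,"rz":0,"hand":1},{"tx":0,"ty":0,"tz":5,"rx":0,"ry":0,"rz":0,"hand":1},{"tx":0,"ty":0,"tz":2,"rx":0,"ry":0,"rz":0,"hand":1},{"tx":0,"ty":0,"tz":0.5,"rx":0,"ry":0,"rz":0,"hand":1},{"tx":0,"ty":0,"tz":0,"rx":0,"ry":0,"rz":0,"hand":1}]}}

```text
clock: 20.03
ee_pos: [0.6508, 0.0621, 0.1228]
ee_rot: [0.215, -0.086, 0.973, 0.02]
wrist_force: [-22.2, 0.2, 22.6]
width: 0.009
grasp_force: 14.8
```

```bash
python3 rel.py
```

```text
TCP in mouth frame mm [-39.1 -30.4  -5.5] rot err [ 0.0009 -0.0008 -0.0006] F tool [ 10.3   4.1 -29.7] 20.0333
```

Request:
{"method": "drive_tool", "body": {"plan": [{"tx":0,"ty":0,"tz":-15,"rx":0,"ry":0,"rz":0,"hand":1},{"tx":0,"ty":21,"tz":-5,"rx":0,"ry":0,"rz":0,"hand":1},{"tx":0,"ty":21,"tz":0,"rx":0,"ry":0,"rz":0,"hand":1},{"tx":0,"ty":20,"tz":0,"rx":0,"ry":0,"rz":0,"hand":1},{"tx":0,"ty":0,"tz":0,"rx":0,"ry":0,"rz":0,"hand":1}]}}

```text
clock: 20.45
ee_pos: [0.6311, 0.1237, 0.1391]
ee_rot: [0.215, -0.087, 0.973, 0.02]
wrist_force: [-0.5, 0.2, -1.1]
width: 0.008
grasp_force: 0.0
```

Request:
{"method": "drive_tool", "body": {"plan": [{"tx":0,"ty":0,"tz":12,"rx":0,"ry":0,"rz":0,"hand":1},{"tx":0,"ty":0,"tz":5,"rx":0,"ry":0,"rz":0,"hand":1},{"tx":0,"ty":0,"tz":2,"rx":0,"ry":0,"rz":0,"hand":1},{"tx":0,"ty":0,"tz":0.5,"rx":0,"ry":0,"rz":0,"hand":1},{"tx":0,"ty":0,"tz":0,"rx":0,"ry":0,"rz":0,"hand":1}]}}

```text
clock: 20.87
ee_pos: [0.6399, 0.1222, 0.1229]
ee_rot: [0.214, -0.086, 0.973, 0.02]
wrist_force: [-27.7, 1.8, 20.9]
width: 0.002
grasp_force: 15.1
```

```bash
python3 rel.py
```

```text
TCP in mouth frame mm [-39.1  30.6  -5.6] rot err [ 0.001  -0.0022 -0.0018] F tool [ 15.7   6.6 -30.3] 20.8667
```

All four corners are level (5.4–5.6 mm) and stiff at about 30 N. Next I'll close the door.

Request:
{"method": "drive_tool", "body": {"plan": [{"tx":0,"ty":0,"tz":-20,"rx":0,"ry":0,"rz":0,"hand":1},{"tx":0,"ty":0,"tz":-30,"rx":0,"ry":0,"rz":0,"hand":0},{"tx":0,"ty":0,"tz":-30,"rx":0,"ry":0,"rz":0,"hand":0},{"tx":0,"ty":0,"tz":-25,"rx":0,"ry":0,"rz":0,"hand":0},{"tx":0,"ty":0,"tz":0,"rx":0,"ry":0,"rz":0,"hand":0}]}}

```text
clock: 21.28
ee_pos: [0.5974, 0.1139, 0.2228]
ee_rot: [0.218, -0.085, 0.972, 0.019]
wrist_force: [0.1, 0.2, 0.9]
width: 0.241
grasp_force: 0.0
```

Request:
{"method": "drive_tool", "body": {"plan": [{"tx":0,"ty":0,"tz":0,"rx":0,"ry":0,"rz":0,"hand":0},{"tx":0,"ty":0,"tz":0,"rx":0,"ry":0,"rz":0,"hand":0},{"tx":0,"ty":0,"tz":0,"rx":0,"ry":0,"rz":0,"hand":0}]}}

```text
clock: 21.53
ee_pos: [0.597, 0.1143, 0.2161]
ee_rot: [0.215, -0.086, 0.973, 0.019]
wrist_force: [0.3, 0.6, 0.5]
width: 0.455
grasp_force: 0.0
```

```bash
python3 - <<'E'
from plan import *
rows(np.array([.5729,.1776,.1636]),Rslope,1)
p=robot.camera_params('wrist');snap('wrist','w6.png')
M=np.array([1e-3,-.1275,.056])+.0545*nl;u=np.array([c25,0,s25]);Y=np.array([0,1.,0])
print(proj(p,cw(np.array([M-.048*u-.039*Y,M-.048*u+.039*Y,M+.048*u+.039*Y,M+.048*u-.039*Y]))).round(0).tolist())
E
```

```text
from [597.  114.3 216.1] rot [-0.    -0.002 -0.001] rate mm 85.70606668174179 rad 0.0025410443433072786
[33.6, 66.5, 42.4] [-0.0, -0.002, -0.001]
[[180.0, 94.0], [285.0, 94.0], [284.0, 218.0], [189.0, 218.0]]
```

View pics/w6.png

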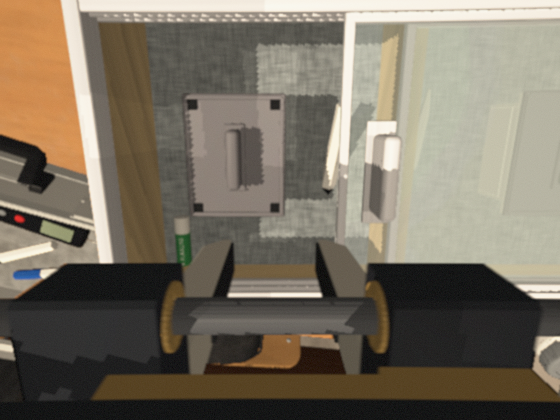

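The lid sits square on the tub, spanning (187,94) to (284,216) against a prediction of (180–285, 94–218). The door pull is at (383,177).

Request:
{"method": "drive_tool", "body": {"plan": [{"tx":8,"ty":16,"tz":0,"rx":0,"ry":0,"rz":0,"hand":0},{"tx":13,"ty":25,"tz":0,"rx":0,"ry":0,"rz":0,"hand":0},{"tx":12.6,"ty":25.5,"tz":0,"rx":0,"ry":0,"rz":0,"hand":0},{"tx":0,"ty":0,"tz":0,"rx":0,"ry":0,"rz":0,"hand":0},{"tx":0,"ty":0,"tz":0,"rx":0,"ry":0,"rz":0,"hand":0}]}}

```text
clock: 22.0
ee_pos: [0.5549, 0.1758, 0.2029]
ee_rot: [0.215, -0.087, 0.973, 0.019]
wrist_force: [-0.3, -0.1, -0.0]
width: 0.502
grasp_force: 0.0
```

Request:
{"method": "drive_tool", "body": {"plan": [{"tx":0,"ty":0,"tz":15,"rx":0,"ry":0,"rz":0,"hand":0},{"tx":0,"ty":0,"tz":15,"rx":0,"ry":0,"rz":0,"hand":0},{"tx":0,"ty":0,"tz":10,"rx":0,"ry":0,"rz":0,"hand":0},{"tx":0,"ty":0,"tz":0,"rx":0,"ry":0,"rz":0,"hand":1},{"tx":0,"ty":0,"tz":0,"rx":0,"ry":0,"rz":0,"hand":1}], "newtons": 15}}

```text
clock: 22.42
ee_pos: [0.5722, 0.1773, 0.1673]
ee_rot: [0.215, -0.085, 0.973, 0.019]
wrist_force: [0.2, 0.9, 0.2]
width: 0.402
grasp_force: 0.0
```

Request:
{"method": "drive_tool", "body": {"plan": [{"tx":0,"ty":0,"tz":0,"rx":0,"ry":0,"rz":0,"hand":1},{"tx":0,"ty":0,"tz":0,"rx":0,"ry":0,"rz":0,"hand":1},{"tx":0,"ty":0,"tz":0,"rx":0,"ry":0,"rz":0,"hand":1},{"tx":0,"ty":0,"tz":0,"rx":0,"ry":0,"rz":0,"hand":1},{"tx":0,"ty":0,"tz":0,"rx":0,"ry":0,"rz":0,"hand":1}]}}

```text
clock: 22.83
ee_pos: [0.5722, 0.1779, 0.1686]
ee_rot: [0.216, -0.086, 0.972, 0.019]
wrist_force: [-1.2, -0.7, 3.1]
width: 0.106
grasp_force: 15.0
```

```bash
python3 - <<'E'
from plan import *
rows(np.array([.5997,.0295,.1636]),Rslope,1); print(robot.read_state()['wrist_force'],robot.read_state()['width'])
E
```

```text
from [572.2 177.9 168.6] rot [ 0.     0.001 -0.001] rate mm 150.98052337349029 rad 0.0016453054277650897
[1.1, -150.9, 4.9] [0.0, 0.001, -0.001]
[-1.24175692 -0.65501876  3.08473948] 0.10556808352999948
```

Gripped. I'll drag it shut, slightly past the stop.

Request:
{"method": "drive_tool", "body": {"plan": [{"tx":0,"ty":-12,"tz":0,"rx":0,"ry":0,"rz":0,"hand":1},{"tx":0,"ty":-20,"tz":0,"rx":0,"ry":0,"rz":0,"hand":1},{"tx":0,"ty":-20,"tz":0,"rx":0,"ry":0,"rz":0,"hand":1},{"tx":0,"ty":-20,"tz":0,"rx":0,"ry":0,"rz":0,"hand":1},{"tx":0,"ty":-20,"tz":0,"rx":0,"ry":0,"rz":0,"hand":1}]}}

```text
clock: 23.25
ee_pos: [0.5886, 0.0868, 0.1686]
ee_rot: [0.217, -0.086, 0.972, 0.02]
wrist_force: [8.0, 3.0, -2.3]
width: 0.107
grasp_force: 15.0
```

Request:
{"method": "drive_tool", "body": {"plan": [{"tx":0,"ty":-20,"tz":0,"rx":0,"ry":0,"rz":0,"hand":1},{"tx":0,"ty":-20,"tz":0,"rx":0,"ry":0,"rz":0,"hand":1},{"tx":0,"ty":-10,"tz":0,"rx":0,"ry":0,"rz":0,"hand":1},{"tx":0,"ty":-5,"tz":0,"rx":0,"ry":0,"rz":0,"hand":1},{"tx":0,"ty":-3,"tz":0,"rx":0,"ry":0,"rz":0,"hand":1}]}}

```text
clock: 23.67
ee_pos: [0.5991, 0.0295, 0.1686]
ee_rot: [0.217, -0.085, 0.972, 0.019]
wrist_force: [7.6, 4.1, -0.4]
width: 0.108
grasp_force: 15.0
```

Request:
{"method": "drive_tool", "body": {"plan": [{"tx":0,"ty":-1.5,"tz":0,"rx":0,"ry":0,"rz":0,"hand":1},{"tx":0,"ty":0,"tz":0,"rx":0,"ry":0,"rz":0,"hand":1},{"tx":0,"ty":0,"tz":0,"rx":0,"ry":0,"rz":0,"hand":1}]}}

```text
clock: 23.92
ee_pos: [0.5992, 0.0289, 0.1686]
ee_rot: [0.217, -0.086, 0.972, 0.019]
wrist_force: [6.7, 2.0, -0.5]
width: 0.106
grasp_force: 15.0
```

```bash
python3 - <<'E'
from plan import *
rows(np.array([.5997,.0295,.1636]),Rslope,1); s=robot.read_state();print(pose()[1].inv().apply(s['wrist_force']),s['width'])
E
```

```text
from [599.2  28.9 168.6] rot [ 0.     0.003 -0.001] rate mm 5.0477360152046336 rad 0.002742300860752194
[1.6, 0.5, 4.8] [0.0, 0.003, -0.001]
[-6.01987688  0.76080102  3.40967232] 0.10615008933566693
```

Request:
{"method": "drive_tool", "body": {"plan": [{"tx":0,"ty":-1.5,"tz":0,"rx":0,"ry":0,"rz":0,"hand":1},{"tx":0,"ty":-1,"tz":0,"rx":0,"ry":0,"rz":0,"hand":1},{"tx":0,"ty":0,"tz":0,"rx":0,"ry":0,"rz":0,"hand":1}]}}

```text
clock: 24.17
ee_pos: [0.5992, 0.0287, 0.1685]
ee_rot: [0.216, -0.086, 0.972, 0.022]
wrist_force: [1.9, 22.6, 1.4]
width: 0.104
grasp_force: 15.0
```

Request:
{"method": "drive_tool", "body": {"plan": [{"tx":0,"ty":0,"tz":0,"rx":0,"ry":0,"rz":0,"hand":0},{"tx":0,"ty":0,"tz":0,"rx":0,"ry":0,"rz":0,"hand":0},{"tx":0,"ty":0,"tz":0,"rx":0,"ry":0,"rz":0,"hand":0},{"tx":0,"ty":0,"tz":0,"rx":0,"ry":0,"rz":0,"hand":0},{"tx":0,"ty":0,"tz":-15,"rx":0,"ry":0,"rz":0,"hand":0}]}}

```text
clock: 24.58
ee_pos: [0.5923, 0.025, 0.1788]
ee_rot: [0.214, -0.086, 0.973, 0.019]
wrist_force: [0.2, 0.5, -1.0]
width: 0.413
grasp_force: 0.0
```

Request:
{"method": "drive_tool", "body": {"plan": [{"tx":0,"ty":0,"tz":-30,"rx":0,"ry":0,"rz":0,"hand":0},{"tx":0,"ty":0,"tz":-30,"rx":0,"ry":0,"rz":0,"hand":0},{"tx":0,"ty":0,"tz":-30,"rx":0,"ry":0,"rz":0,"hand":0},{"tx":0,"ty":0,"tz":0,"rx":0,"ry":0,"rz":0,"hand":0},{"tx":0,"ty":0,"tz":0,"rx":0,"ry":0,"rz":0,"hand":0}]}}

```text
clock: 25.0
ee_pos: [0.5555, 0.0181, 0.265]
ee_rot: [0.217, -0.086, 0.972, 0.019]
wrist_force: [0.7, 1.1, -0.1]
width: 0.501
grasp_force: 0.0
```

Request:
{"method": "drive_tool", "body": {"plan": [{"tx":0,"ty":0,"tz":0,"rx":0,"ry":0,"rz":0,"hand":0},{"tx":0,"ty":0,"tz":0,"rx":0,"ry":0,"rz":0,"hand":0},{"tx":0,"ty":0,"tz":0,"rx":0,"ry":0,"rz":0,"hand":0}]}}

```text
clock: 25.25
ee_pos: [0.5553, 0.0184, 0.2615]
ee_rot: [0.215, -0.086, 0.973, 0.019]
wrist_force: [-0.7, 0.7, -0.2]
width: 0.501
grasp_force: 0.0
```

```bash
python3 - <<'E'
from plan import *
snap('wrist','w7.png')
E
```

```text
(no output)
```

View pics/w7.png

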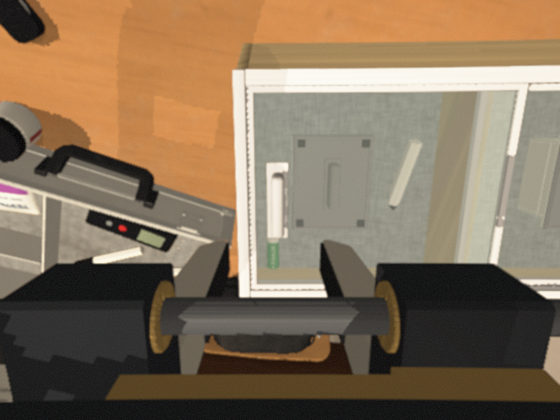

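The door is shut against its stop, with the lid seated under it at (332,182). One numeric check of the left door's pull in the top view, then hand in.

```bash
python3 - <<'E'
from h import *
snap('top','t2.png');a=cv2.imread('pics/top0.png');b=cv2.imread('pics/t2.png')
t=a[190:220,128:150];m=cv2.matchTemplate(b,t,cv2.TM_CCOEFF_NORMED);print(cv2.minMaxLoc(m)[1::2],'orig (128,190)')
ok=cv2.minMaxLoc(m)
if ok[1]>.7 and abs(ok[3][0]-128)<=2 and abs(ok[3][1]-190)<=2: print(robot.close_job())
E
```

```text
(0.4892829954624176, (128, 190)) orig (128,190)
```

```bash
python3 -c "
from bench import robot
print(robot.close_job())"
```

```text
the job is handed in; nothing more can be done
None
```

The lid is on the right-hand tub with all four corners pressed home, the right door is slid shut against its stop, and the job is handed in; `close_job` returned no verdict, and my last top-view match on the left door's pull was at its original spot but weak (0.49).

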